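Shut the instrument case and seat the canister lid

TASK

Close up the desk for the evening: swing the lid of the cream instrument case down and press it fully shut, and press the raised lid of the tall steel canister straight down until it is fully home. Leave the canister standing in its place, do not disturb the squat steel jar beside them, and let go of everything at the end.

Things in the scene. Friction and masses are not known exactly. Their poses are not given: they have to be found in the camera images.
- case: Cream instrument case, a fixed open box 130 mm along its own x, 160 mm along its own y, rim 70 mm above the desk. Origin: centre of its underside; z up; its -x side (with a small steel catch plate) roughly faces the robot, the lid's hinge runs along the top of its +x side. It does not move.
- case_hinge (a point): Middle of the case lid's hinge axis: 65 mm from the case's origin along the case's +x, 70 mm above the desk. Its axes are the case's (the hinge axis is y).
- case_lid (a joint): Angle of the case lid in rad: 0 = fully shut, lying level on the rim; grows as it opens; 1.57 = upright. Starts half open, 0.75 to 1.35. The hinge is stiff: the lid stays at any angle where it is left and does not fall or spring; it takes up to about 5 N at 100 mm from the hinge to push it down, all the way to the end.
- case_lid_press (a point): Point on the outer (upper) face of the case lid, mid-width, 105 mm from the hinge and 25 mm from the free edge. The lid is a flat cream panel 130 mm (from hinge to free edge) by 160 mm by 10 mm thick; its underside passes through the hinge axis and the outer face is 10 mm from it. The point's z is the outward normal of that face, its x points from the free edge to the hinge. With the lid shut the point is 80 mm above the desk.
- canister: Tall round steel canister, body diameter 86 mm and 120 mm high, loose on the desk, 0.6 to 1.1 kg. Origin: centre of its underside; z up.
- canister_lid (a joint): How far the canister's lid stands up from fully home, in m: 0 = seated, flange resting on the rim; starts 0.007 to 0.014. The lid is a tight fit that slides straight up and down: it takes about 7 N to push and stays where it is left.
- canister_top (a point): Centre of the flat round top of the canister lid: a steel disc 90 mm in diameter and 12 mm thick above a white plug. 132 mm above the desk when home, higher by the lid's joint value.
- squat_jar: Squat closed round steel jar, 78 mm in diameter, 70 mm high, loose; a bystander. It, the case and the canister stand side by side in any order. Origin: centre of its underside.
Mind the look-alikes: they are no part of the job. What is shaped like the canister but orange or turquoise is not meant.

How it is judged:
At the end, for the whole second after the job is handed in: The case lid is within 0.025 rad of fully shut (about 3 mm at its free edge); the canister lid is within 2 mm of fully home; the canister stands upright (within 0.05 rad), at rest, within 30 mm of where it started (value of joint case_lid below 0.025 rad and value of joint canister_lid below 0.002 m and distance of canister from where it was at the start of the episode below 0.03 m and angle between canister's own z axis and vertical below 0.05 rad and linear speed of canister below 0.02 m/s); the robot touches nothing.
It fails at once if the canister is shoved more than 40 mm or tipped over (distance of canister from where it was at the start of the episode above 0.04 m or angle between canister's own z axis and vertical above 0.35 rad).
It fails at once if the squat jar is moved more than 30 mm (distance of squat_jar from where it was at the start of the episode above 0.03 m).
It also fails if it takes over 42 s, if anything falls off the work surface, if the arm or the gripper's body presses on something with over 40 N, if the wrist force passes 120 N, or if a joint passes its speed limit or range.

ROBOT

A 7-joint arm with a two-finger parallel gripper is mounted at the origin on the work surface. World frame = base frame: x ahead of the robot, y to its left, z up, the work surface at z = 0. Lengths are in m, angles in rad, forces in N, time in s.
With the tool pointing down it reaches from about 0.375 to 0.925 m from the base axis. Payload 3.1 kg.
Tool frame: the origin (TCP) lies between the finger pads; the fingertips stand 19 mm ahead of it and the grasp point (between the pads) is the TCP; z points along the fingers, y is the line along which they close (so a half turn about z gives the same grasp; the last joint's range is limited). The gripper opens to 85 mm and grips with 20 to 120 N. Pads are 22 mm wide; open, the fingers measure 114 mm over their backs; the gripper's body (76 mm by 85 mm) begins 54 mm behind the grasp point. The pads swing forward as they close: fully open they stand 13 mm farther back than shut.
Start: joints at [-1.211, 0.383, 0.044, 1.598, -0.018, 1.161, -0.05], TCP at [0.287, 0.583, 0.25] pointing down, gripper open.
Joint ranges: [-2.61, 2.61], [-0.41, 2.15], [-1.48, 1.57], [0, 2.5], [-1.57, 4.71], [0.05, 1.97], [-2.85, 2.85]. Speed limits (rad/s): [2.79, 2.79, 3.14, 3.14, 3.14, 3.14, 3.14].

INTERFACE

Orientations are given as a unit quaternion [x, y, z, w].
In Python, from bench import move_ptp, movel, move_j, move_gripper, pause, inverse_kinematics, read_camera, camera_params, MotionError, sign_off, look_for, tip_of, read_time_s, read_qpos, read_joint_vel, read_effort, read_eef_pos, read_tcp_rot, read_ft_force, read_ft_torque, read_finger_gap, read_grasp_force gives the robot as it stands. Calls block until the motion is done:
- move_ptp(position, orientation): joint-space move of the TCP to a pose.
- movel(position, orientation=None, speed=0.15): straight line of the TCP; orientation=None keeps the orientation; speed is the mean speed in m/s.
- move_j(angles): joint-space move.
- move_gripper(opening, effort=None): finger opening in m; effort is the grip in N (None keeps the last); returns when the fingers have stopped.
- pause(seconds).
- inverse_kinematics(position, orientation): joint angles nearest the present ones, or None.
- read_camera(name): name is "side" or "top"; returns the picture (480x640x3 uint8, red, green, blue); there is no depth.
- camera_params(name): a dict with "K" (3x3 intrinsics, pixels), "camera_from_world" (4x4, takes a point from world to camera coordinates). Camera axes: x right, y down, z forward; pixel columns grow to the right and rows downward; lengths in m; the calibration is good to about 2 mm. A picture is of the moment at which its call begins. camera_params takes no time and is no camera call.
A pose or a line that the arm cannot do raises MotionError and nothing moves.
- sign_off(): hands the job in; it is judged then, once.
Trained networks look in the newest picture that a camera, given by its name, has taken for a name from the list of things; names that differ only in an ending like _2 or _b are one class to them, and where a whole thing is asked for, a point or a joint stands for the part that bears it (a point fixed in the world has none). Each returns a list of dicts, best first, with "confidence" (0 to 1); they miss things now and then, are a little off and sometimes report something else, mostly with a low value. They report only what shows in the picture. A call takes as long as a camera call. They do not tell look-alikes from the thing itself.
- look_for(camera, name): "at" ([column, row] in pixels, amid what is visible of it).
- tip_of(camera, name): "at" ([column, row] in pixels: a listed point, or the origin of a listed thing).
Readings, each from a call of its own:
- read_time_s(): time.
- read_qpos(): joint angles.
- read_joint_vel(): joint speeds.
- read_effort(): joint torques, N m.
- read_eef_pos(): TCP position.
- read_tcp_rot(): TCP orientation.
- read_ft_force(): force on the tool from outside, world axes, zero at the start.
- read_ft_torque(): the same for the moment, N m.
- read_finger_gap(): finger opening in m.
- read_grasp_force(): force on a finger pad.
Only numpy, scipy, OpenCV 4.12 (cv2) and the standard library are available. Lean on these libraries where they do the work, as an engineer would, in place of code of your own. Each camera call takes 0.05 s, during which the arm holds its last target. There are 200 camera calls.

## Working session

There is one attempt and no reset: what is moved stays moved. The work goes in short steps, each a Python script; the robot and the scene stay as the last script left them, time stands still between calls to the robot, and variables do not carry over. Pictures are saved under pics/ and viewed, at most 10 in all, crops included, and the job is handed in when it is done.

```bash
mkdir -p pics; ls
python3 - <<'E'
from bench import *
import cv2,numpy as np
ims=[]
for c in ("side","top"):
    im=read_camera(c); cv2.imwrite(f"pics/{c}0.png",im[:,:,::-1])
    p=camera_params(c); print(c,np.round(p["K"],1).tolist(),np.round(p["camera_from_world"],3).tolist())
    for n in ("case_hinge","case_lid_press","canister_top","squat_jar","canister","case"):
        print(n,[(np.round(d["at"]).tolist(),round(d["confidence"],2)) for d in tip_of(c,n)][:5])
print(read_time_s(),read_tcp_rot())
E
```

```text
pics
side [[537.4, 0.0, 328.6], [0.0, 537.4, 245.1], [0.0, 0.0, 1.0]] [[0.999, -0.05, -0.011, -0.51], [-0.038, -0.571, -0.82, 0.114], [0.034, 0.82, -0.572, 1.052], [0.0, 0.0, 0.0, 1.0]]
case_hinge [([392.0, 259.0], 0.8)]
case_lid_press [([384.0, 214.0], 0.95)]
canister_top [([258.0, 178.0], 0.95), ([323.0, 168.0], 0.89), ([367.0, 150.0], 0.57), ([325.0, 226.0], 0.32)]
squat_jar [([355.0, 388.0], 0.71)]
canister [([259.0, 232.0], 0.87), ([365.0, 198.0], 0.7), ([324.0, 222.0], 0.63)]
case [([359.0, 292.0], 0.62)]
top [[618.7, 0.0, 320.9], [0.0, 618.7, 239.2], [0.0, 0.0, 1.0]] [[0.006, -1.0, -0.004, 0.062], [-0.998, -0.006, -0.063, 0.498], [0.063, 0.004, -0.998, 1.431], [0.0, 0.0, 0.0, 1.0]]
case_hinge [([343.0, 177.0], 0.9)]
case_lid_press [([351.0, 177.0], 0.67)]
canister_top [([234.0, 294.0], 0.91), ([230.0, 225.0], 0.89), ([180.0, 174.0], 0.72)]
squat_jar [([450.0, 223.0], 0.7)]
canister [([198.0, 183.0], 0.97), ([243.0, 292.0], 0.91), ([239.0, 228.0], 0.69)]
case [([346.0, 207.0], 0.78)]
0.7 [ 2.26859336e-01  9.73927534e-01  3.53919384e-05 -3.14739723e-06]
```

View pics/side0.png

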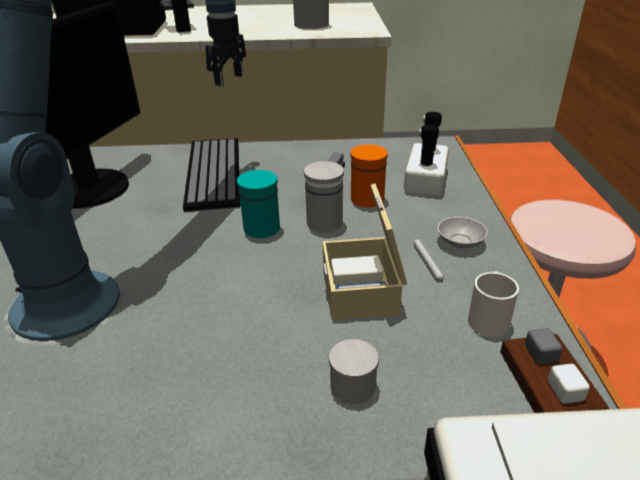

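View pics/top0.png

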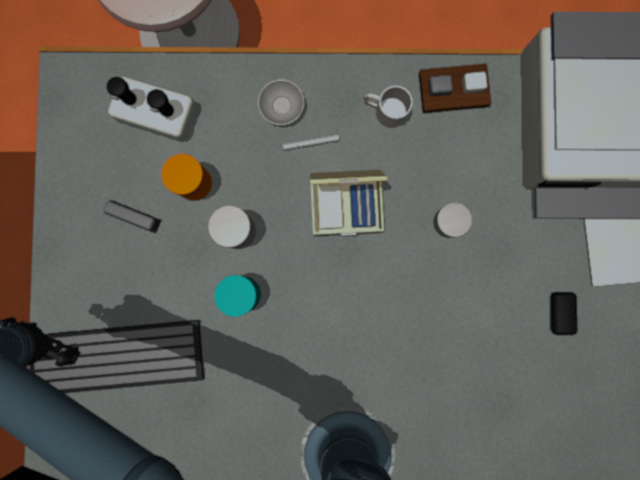

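Side view: turquoise canister at (258,178), steel at (323,168), orange at (367,150). The squat jar is at (355,370) and the open cream case around (362,285), with its lid near upright.
Top view: turquoise is at (236,296), steel at (230,227), orange at (182,174). The jar is at (454,220) and the case at (347,205).
Possible canisters: turquoise, orange and steel. I choose steel, side (323,168) / top (230,226), and check it in a crop while triangulating.

```bash
cat > h.py <<'E'
from bench import *
import numpy as np, cv2
from scipy.optimize import least_squares
P={c:camera_params(c) for c in("side","top")}
def proj(c,X):
    T=P[c]["camera_from_world"]; q=P[c]["K"]@(T[:3,:3]@np.asarray(X)+T[:3,3]); return q[:2]/q[2]
def tri(s,t):
    r=least_squares(lambda X:np.r_[proj("side",X)-s,proj("top",X)-t],[.6,0,.1]); return r.x,np.abs(r.fun).max()
def onz(c,p,z):
    return np.r_[least_squares(lambda X:proj(c,[X[0],X[1],z])-p,[.6,0]).x,z]
E
python3 - <<'E'
from h import *
np.set_printoptions(precision=4,suppress=True)
for n,s,t in (("top steel",(323,168),(230,225)),("hinge",(392,259),(343,177)),("press",(384,214),(351,177)),("teal",(258,178),(234,294)),("jar",(355,388),(450,223)),("orange",(367,150),(180,174))):
    print(n,*tri(s,t))
print("hinge z",onz("side",(392,259),.07),onz("top",(343,177),.07))
print("top@.142",onz("side",(323,168),.142),onz("top",(230,225),.142))
a=cv2.imread("pics/side0.png")[130:330,230:430]; b=cv2.imread("pics/top0.png")[140:260,190:400]
a=cv2.resize(a,(400,400),interpolation=cv2.INTER_CUBIC); b=cv2.resize(b,(400,229),interpolation=cv2.INTER_CUBIC)
b=cv2.copyMakeBorder(b,0,171,0,0,0)
cv2.imwrite("pics/c1.png",np.hstack([a,b]))
E
```

```text
top steel [0.5158 0.2586 0.1449] 1.1622212914040801
hinge [0.6364 0.0154 0.0653] 0.15271152757094342
press [0.6154 0.0024 0.1775] 1.029130389661617
teal [0.3695 0.2499 0.1298] 0.7704554476264889
jar [ 0.541  -0.2408 -0.0027] 0.9710195080322421
orange [0.6271 0.3707 0.133 ] 1.1561870141223949
hinge z [0.6354 0.0092 0.07  ] [0.6352 0.0156 0.07  ]
top@.142 [0.5133 0.264  0.142 ] [0.5184 0.2591 0.142 ]
```

View pics/c1.png

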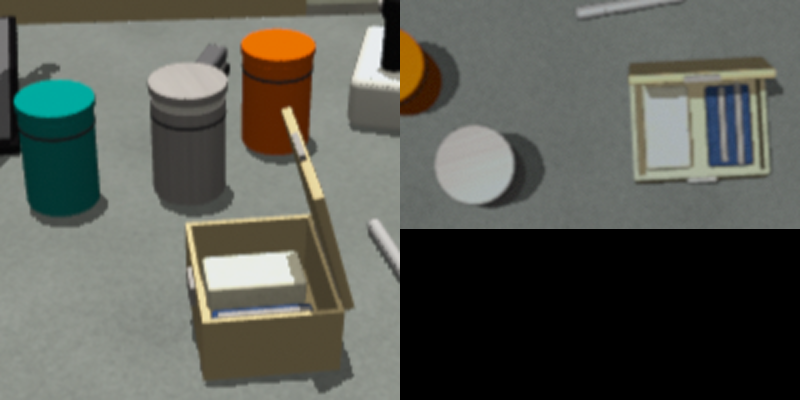

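The crop confirms it: the steel canister, crop (188,85), shows a white plug under its raised lid. The other two are coloured and closed. Its top triangulates to z≈0.143 (expected 0.139–0.146). The hinge is at z≈0.065 (expected 0.07), and the lid angle is about 1.28. Canister first.

Run:
```python
from h import *
np.set_printoptions(precision=4,suppress=True)
print("front mid",onz("top",(348.8,233.7),.07))
q=[0,1,0,0]
move_gripper(0.0)
move_ptp([.516,.260,.22],q)
movel([.516,.260,.172],speed=.1); print(read_time_s(),read_ft_force(),read_eef_pos())
z=.170
while z>.138:
    movel([.516,.260,z],speed=.04); f=read_ft_force(); print(round(z,4),f,read_eef_pos()[2])
    if f[2]>22: break
    z-=.0025 if f[2]<3 else .0015
print(read_time_s())
```

```text
front mid [0.5065 0.002  0.07  ]
3.575 [0.6697 0.0532 0.7528] [0.5161 0.2604 0.172 ]
0.17 [ 0.0482  0.0319 -0.6447] 0.17062628397951748
0.1675 [-0.4563  0.5993 -0.1733] 0.16741907927455152
0.165 [-0.7966 -0.1752  0.8362] 0.16471396838912625
0.1625 [-0.0229 -0.5342  0.3144] 0.16220467987649315
0.16 [ 0.447  -0.0807  1.0933] 0.16007737131128913
0.1575 [ 0.4245 -0.103   4.1115] 0.1580794075217208
0.156 [-1.9083 -0.6429  5.4101] 0.1566826495319254
0.1545 [-0.7103 -0.2853  4.924 ] 0.15513743796943938
0.153 [-1.1465 -0.8565  4.9699] 0.1536468187214374
0.1515 [-1.1406  0.2208  4.6086] 0.1521195705016388
0.15 [-1.7595 -1.2759  6.6724] 0.15112370371807216
0.1485 [-3.808  -2.5875 14.0058] 0.1510525318799705
0.147 [-5.3353 -2.3574 19.5053] 0.15103178091640285
0.1455 [-8.5434 -3.7634 26.9455] 0.15106582283844827
7.075
```

Canister lid is home: TCP stopped at 0.151 = 0.132 + 0.019. Now I retract and swing the case lid down from behind.

Run:
```python
from h import *
from scipy.spatial.transform import Rotation as R
np.set_printoptions(precision=4,suppress=True)
yaw=.05; q=(R.from_euler('z',yaw)*R.from_quat([0,1,0,0])).as_quat()
H=np.array([.6365,.0085,.07]); ex=np.array([np.cos(yaw),np.sin(yaw),0])
W=lambda x,z: H+ex*x+np.array([0,0,z+.019])   # TCP for a tip at hinge-relative x,z
def step(x,z,v=.12):
    movel(W(x,z),speed=v); f=read_ft_force(); print(np.round([x,z],3),f,round(read_time_s(),2),flush=True); return np.linalg.norm(f)
movel([.516,.260,.30],q if False else None,speed=.2)
move_ptp(W(.045,.22),q)
step(.045,.095)
r,h=.092,.012
for th in np.arange(1.3,.04,-.14):
    if step(-r*np.cos(th)+.010*np.sin(th)+h, r*np.sin(th)+.010*np.cos(th))>25: break
read_camera("side"); im=read_camera("side"); cv2.imwrite("pics/s2.png",im[100:400,200:520,::-1])
```

```text
[0.045 0.095] [ 0.1249 -1.2461  0.3577] 10.34
[-0.003  0.091] [0.6326 0.5299 0.1624] 10.89
[-0.016  0.088] [2.1148 0.5963 1.3281] 11.15
[-0.028  0.084] [1.4381 0.6097 0.0453] 11.41
[-0.039  0.077] [ 2.3735 -0.4314  0.6879] 11.67
[-0.049  0.069] [1.2135 0.4824 0.13  ] 11.93
[-0.058  0.06 ] [1.0976 0.0382 0.3736] 12.18
[-0.066  0.05 ] [ 0.6679 -0.0402 -0.1882] 12.44
[-0.072  0.038] [-0.0468  0.484  -0.6991] 12.7
[-0.077  0.026] [ 0.5099 -0.1469 -1.1249] 12.96
```

View pics/s2.png

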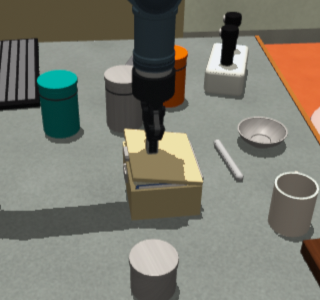

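The lid is nearly down, lying slightly open with the fingertips on it at crop (153,150). Next I press straight down at about 100 mm from the hinge.

Run:
```python
from h import *
np.set_printoptions(precision=4,suppress=True)
H=np.array([.6365,.0085,.07]); ex=np.array([np.cos(.05),np.sin(.05),0])
W=lambda x,z: H+ex*x+np.array([0,0,z+.019])
movel(W(-.077,.032),speed=.1); movel(W(-.1,.032),speed=.1)
z=.026
while z>-.008:
    movel(W(-.1,z),speed=.04); f=read_ft_force(); print(round(z,4),f,read_eef_pos()[2]-.019)
    if f[2]>24: break
    z-=.002
movel(W(-.1,.2),speed=.2)
move_ptp([.40,.10,.33],read_tcp_rot())
print(read_time_s(),read_ft_force())
s=read_camera("side"); 
for n in("canister_top","case_lid_press","squat_jar"): print(n,[np.round(d["at"]).tolist() for d in tip_of("side",n)])
t=read_camera("top")
for n in("canister_top","case_lid_press","squat_jar"): print(n,[np.round(d["at"]).tolist() for d in tip_of("top",n)])
cv2.imwrite("pics/f3.png",np.hstack([cv2.resize(s[130:430,200:500],(400,400)),cv2.resize(t[100:320,180:480],(400,400))])[:,:,::-1])
```

```text
0.026 [-0.3682 -0.0659  0.4905] 0.09590327535267926
0.024 [-0.2372 -0.2702  1.4144] 0.09395674640331111
0.022 [ 0.4501 -0.0319  0.973 ] 0.09185912741278937
0.02 [0.1892 0.7553 1.257 ] 0.0897335858337943
0.018 [-1.4383  0.6741  1.0219] 0.08762608510920876
0.016 [-0.7273  0.9612  0.156 ] 0.0856434136328896
0.014 [0.111  0.3883 1.1325] 0.08381347776069557
0.012 [-0.2208  0.0887  0.1893] 0.08179556734508531
0.01 [-2.6419 -0.512   3.7668] 0.080102138256332
0.008 [-6.7198 -0.2077 16.685 ] 0.07992596660082602
0.006 [-9.3555 -0.4005 27.648 ] 0.07975173322229127
18.3333 [ 0.5341 -0.1798  0.0069]
canister_top [[371.0, 150.0], [260.0, 178.0], [324.0, 172.0]]
case_lid_press [[337.0, 261.0]]
squat_jar [[354.0, 385.0]]
canister_top [[180.0, 172.0], [229.0, 228.0], [233.0, 295.0]]
case_lid_press [[347.0, 224.0]]
squat_jar [[452.0, 224.0]]
```

View pics/f3.png

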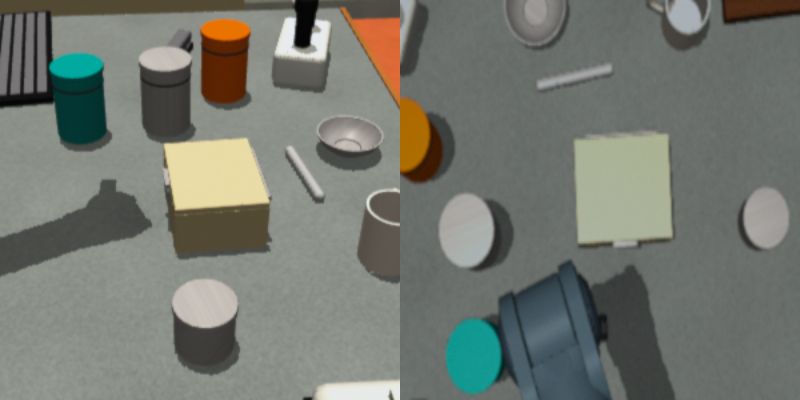

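The case lid lies flat and shut, with the contact stop at z=0.080 as required. In the left crop the canister lid at (166,62) is seated with no white plug showing. The canister and the jar are where they started, and the arm is clear.

```bash
python3 -c "
from bench import *
print(sign_off())"
```

```text
the job is handed in; nothing more can be done
None
```

The case lid and the canister lid are both pressed fully shut, the canister and squat jar still stand where they started, and the job is handed in with the arm clear at about 18 s of the 42 s limit; no verdict came back.

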